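# Sort the kit after sharpening

## Robot

A 6-joint arm with a two-finger parallel gripper is mounted at the origin on the work surface. World frame = base frame: x ahead of the robot, y to its left, z up, the work surface at z = 0. Lengths are in m, angles in degrees, forces in N, time in s.
With the tool pointing down it reaches from about 0.325 to 0.85 m from the base axis. Payload 4.4 kg.
Tool frame: the origin (TCP) lies at the very end of the fingers, on their centre line; the grasp point (between the pads) lies 19 mm behind it; z points along the fingers, y is the line along which they close (so a half turn about z gives the same grasp; the last joint's range is limited). The gripper opens to 94 mm and grips with 3 to 60 N. Pads are 16 mm wide; open, the fingers measure 119 mm over their backs; the gripper's body (75 mm by 177 mm) begins 78 mm behind the grasp point.
Start: joints at [61.965, 11.837, 88.321, -0, 79.842, -8.623], TCP at [0.191, 0.542, 0.205] pointing down, gripper open.
Joint ranges: [-156.59, 156.59], [-49.26, 127.26], [12.9, 141.05], [-63.56, 243.56], [4.71, 150.69], [-161.64, 161.64]. Speed limits (degrees/s): [159.86, 159.86, 180, 180, 180, 180].

## Interface

Orientations are given as [roll, pitch, yaw] about the fixed x, y, z axes, in that order (R = Rz(yaw) Ry(pitch) Rx(roll)).
In Python, from bench import arm, viewer, models gives the robot as it stands. The module is installed in compiled form; this text tells all that it offers.
- The arm moves only by the tool send_rows, never from a script. Its arguments are lists of equal length, an entry for each row: "jaw": the gripper's target within -1 to 1 (shut at 1, half-way at 0, fully open at -1); "xyz": the shift along the tool's x, y, z as a fraction of full scale, a list of three; "twist": the turn, a rotation vector about the tool's x, y, z as a fraction of full scale, a list of three. A call has 1 to 20 rows; each row is the pose to reach, as a shift and turn from the pose commanded when the call began, along the tool's axes at that moment; what a row does not reach only later rows make up. Full scale, the value 1, is 0.2 m for a shift and 30 degrees for a turn. A row lasts 1/10 s, in which the tool goes at most 50 mm and 8.59 degrees, less where a joint would pass 70% of its speed; a pose out of reach is approached as far as the arm can. A call with a number of a shift or a turn outside -1 to 1 is refused whole. A call with a gripper value outside its range is refused whole. The fingers move at their own pace and stop on an object; "force" is the grip in N (left out, the last holds). Time passes only in rows, so rows that repeat a pose let the fingers close. It gives the time, the measured TCP pose, the force, the opening and the grip force at its end, in the units of the state.
- arm.read_state(): the state, without advancing time (a new reading comes with each control period).
- viewer.read_camera(name): name is "side" or "top"; returns a dict with "img" (480x640x3 uint8, red, green, blue), "fx", "fy", "cx", "cy" (pixels), "R" (3x3) and "t" (3): a world point X has camera coordinates R X + t. Camera axes: x right, y down, z forward; pixel columns grow to the right and rows downward; lengths in m; the calibration is good to about 2 mm. A picture is of the moment at which its call begins. There is no depth.
- arm.finish_job(): hands the job in; it is judged then, once.
Trained networks look in a picture, given as the dict that the camera call returned (one of the last four; its "shot" number tells which), for a name from the list of things; names that differ only in an ending like _2 or _b are one class to them, and where a whole thing is asked for, a point or a joint stands for the part that bears it (a point fixed in the world has none). Each returns a list of dicts, best first, with "p" (0 to 1); they miss things now and then, are a little off and sometimes report something else, mostly with a low value. They report only what shows in the picture. A call takes as long as a camera call. They do not tell look-alikes from the thing itself.
- models.find_in(name, picture): "pixel" ([column, row] in pixels, amid what is visible of it).
- models.trace(name, picture): "pixels" (480x640 bool, what is visible of it) and "pixel" ([column, row] in pixels, amid what is visible of it).
- models.tip_of(name, picture): "pixel" ([column, row] in pixels: a listed point, or the origin of a listed thing).
The state is a dict: "t": time; "joint_pos": joint angles; "joint_vel": joint speeds; "joint_torque": joint torques, N m; "tcp_pos": TCP position; "tcp_rot": TCP orientation; "contact_force": force on the tool from outside, world axes, zero at the start; "wrist_torque": the same for the moment, N m; "grip_width": opening from 0.0 (shut) to 1.0 (fully open); "finger_force": force on a finger pad.
Only numpy, scipy, OpenCV 4.12 (cv2) and the standard library are available. Lean on these libraries where they do the work, as an engineer would, in place of code of your own. Each camera call takes 0.05 s, during which the arm holds its last target. There are 200 camera calls.

## Task

Sharpening is done: sort the loose hardware into its trays, both ice screws into the blue tray, both carabiners into the yellow tray and the orange nut tool into the black tray. Each piece must lie flat on its tray's floor, none on top of another; lay the freshly sharpened screws down, do not drop them, and leave the mug and the tin where they stand.

Things in the scene. Friction and masses are not known exactly. Their poses are not given: they have to be found in the camera images.
- screw_long: ice screw, red crank: steel tube 130 mm long, 143 mm over all, on its side. Origin: on the tube axis at mid overall length, 11 mm above its support; x along the tube to the teeth. Grip across the smooth tube, 17 mm thick, x = -48 to +4 mm; beyond is thread, 22 mm thick. Head (x below -50 mm): crank and hanger, 22 mm high, ear reaching y = +44 mm. About 140 g.
- screw_short: ice screw, green crank: steel tube 100 mm long, 113 mm over all, on its side. Origin: on the tube axis at mid overall length, 11 mm above its support; x along the tube to the teeth. Grip across the smooth tube, 17 mm thick, x = -33 to +7 mm; beyond is thread, 22 mm thick. Head (x below -34 mm): crank and hanger, 22 mm high, ear reaching y = +44 mm. About 120 g.
- carabiner_silver: silver wire-gate carabiner, 93 mm long (x), 54 wide (y), 10 thick, lying flat. Origin: its centre, 5 mm above its support. Round 10 mm bar along the spine (centre line y = -22 mm), thin gate wire along the other side (outer edge y = +27 mm), both straight for x = -25 to 25 mm, 38 mm opening between. Rigid: grip across its width, or by the spine. About 40 g.
- carabiner_violet: violet wire-gate carabiner, 93 mm long (x), 54 wide (y), 10 thick, lying flat. Origin: its centre, 5 mm above its support. Round 10 mm bar along the spine (centre line y = -22 mm), thin gate wire along the other side (outer edge y = +27 mm), both straight for x = -25 to 25 mm, 38 mm opening between. Rigid: grip across its width, or by the spine. About 40 g.
- nut_tool: nut tool, 156 mm long, lying flat: orange handle 20 mm wide, 9 thick (x = -78 to +14 mm), then a steel pick 10 wide, 3 thick, with a small hook at its end. Origin: middle of its length and thickness, 4.5 mm above its support; x along the tool towards the pick. Balances at about x = -20 mm, on the handle. About 55 g.
- tray_blue: blue plastic tray, an open rectangle 208 x 152 mm outside and 35 mm high, walls and floor 4 mm thick (200 x 144 mm inside; a thin lip reaches 4 mm further out). Fixed on the bench. Origin: centre of its underside; x along the long side, y along the short side, z up. For the ice screws.
- tray_yellow: yellow plastic tray, an open rectangle 208 x 152 mm outside and 35 mm high, walls and floor 4 mm thick (200 x 144 mm inside; a thin lip reaches 4 mm further out). Fixed on the bench. Origin: centre of its underside; x along the long side, y along the short side, z up. For the carabiners.
- tray_black: black plastic tray, an open rectangle 208 x 152 mm outside and 35 mm high, walls and floor 4 mm thick (200 x 144 mm inside; a thin lip reaches 4 mm further out). Fixed on the bench. Origin: centre of its underside; x along the long side, y along the short side, z up. For the nut tool.
- mug: white ceramic mug, 82 mm across and 92 mm high, with a handle; a bystander, loose, to be left alone. Origin: centre of its underside.
- tin: round aluminium tin with a twist cap, 68 mm across and 42 mm high; a bystander, loose, to be left alone. Origin: centre of its underside. (The green sharpener clamped to the far edge of the bench, 115 mm high, is behind all this and out of the way.)
Not all that is in view belongs to the job. What is shaped like the screw_long but brown, pink or turquoise is not meant.

How it is judged (in metres and radians):
At the end, for the whole second after the job is handed in: Both ice screws lie in the blue tray, both carabiners in the yellow tray and the nut tool in the black tray, each wholly inside, flat on the tray's floor (resting height within 3 mm; level within about 4 degrees, so none lies on another piece or on a rim), released and at rest (x of screw_long in the frame of tray_blue between -0.095 and 0.095 m and y of screw_long in the frame of tray_blue between -0.068 and 0.068 m and z of screw_long in the frame of tray_blue between 0.012 and 0.018 m and angle between the x axis of each of screw_long, screw_short and the z axis of tray_blue, either way round above 1.5 rad and linear speed of each of screw_long, screw_short, carabiner_silver, carabiner_violet, nut_tool below 0.02 m/s and angular speed of each of screw_long, screw_short, carabiner_silver, carabiner_violet, nut_tool below 0.2 rad/s and x of screw_short in the frame of tray_blue between -0.095 and 0.095 m and y of screw_short in the frame of tray_blue between -0.068 and 0.068 m and z of screw_short in the frame of tray_blue between 0.012 and 0.018 m and x of carabiner_silver in the frame of tray_yellow between -0.095 and 0.095 m and y of carabiner_silver in the frame of tray_yellow between -0.068 and 0.068 m and z of carabiner_silver in the frame of tray_yellow between 0.006 and 0.012 m and angle between the z axis of each of carabiner_silver, carabiner_violet and the z axis of tray_yellow, either way round below 0.07 rad and x of carabiner_violet in the frame of tray_yellow between -0.095 and 0.095 m and y of carabiner_violet in the frame of tray_yellow between -0.068 and 0.068 m and z of carabiner_violet in the frame of tray_yellow between 0.006 and 0.012 m and x of nut_tool in the frame of tray_black between -0.095 and 0.095 m and y of nut_tool in the frame of tray_black between -0.068 and 0.068 m and z of nut_tool in the frame of tray_black between 0.0055 and 0.0115 m and angle between the z axis of nut_tool and the z axis of tray_black, either way round below 0.07 rad); the robot touches nothing.
It fails at once if the mug is shifted by more than 15 mm or tipped (distance of mug from where it was at the start of the episode above 0.015 m or angle between mug's own z axis and vertical above 0.3 rad).
It fails at once if the tin is shifted by more than 15 mm or tipped (distance of tin from where it was at the start of the episode above 0.015 m or angle between tin's own z axis and vertical above 0.3 rad).
It fails at once if the long ice screw is dropped or flung: it moves faster than 0.8 m/s (a free fall of more than about 3 cm) without the fingers touching it (linear speed of screw_long above 0.8 m/s and contact force between the fingers and screw_long below 0.05 N).
It fails at once if the short ice screw is dropped or flung: it moves faster than 0.8 m/s (a free fall of more than about 3 cm) without the fingers touching it (linear speed of screw_short above 0.8 m/s and contact force between the fingers and screw_short below 0.05 N).
It also fails if it takes over 131 s, if anything falls off the work surface, if the arm or the gripper's body presses on something with over 40 N, if the wrist force passes 120 N, or if a joint passes its speed limit or range.

## Working session

There is one attempt and no reset: what is moved stays moved. The work goes in short steps, Python scripts to look and compute and a tool call to move; the robot and the scene stay as the last step left them, time stands still between calls to the robot, and variables do not carry over. Pictures are saved under pics/ and viewed, at most 14 in all, crops included, and the job is handed in when it is done.

Besides the shell and the picture viewer there is one more tool, called as a command line: name --argument value ..., lists and objects as JSON in quotes. send_rows: Moves the arm, as the interface text tells. Its arguments: {"type":"object","properties":{"jaw":{"type":"array"},"xyz":{"type":"array"},"twist":{"type":"array"},"force":{"type":"number"}},"required":["jaw","xyz","twist"]}

```bash
mkdir -p pics
python3 - <<'E'
from bench import arm, viewer, models
import cv2,numpy as np
s=arm.read_state(); print(s['t'],s['tcp_pos'],s['tcp_rot'],s['grip_width'])
for c in ['top','side']:
    p=viewer.read_camera(c); cv2.imwrite(f'pics/{c}0.png',p['img'][:,:,::-1])
    print(c,p['fx'],p['cx'],p['cy'],np.round(p['R'],3).tolist(),np.round(p['t'],3))
    for n in ['screw_long','screw_short','carabiner_silver','carabiner_violet','nut_tool','tray_blue','tray_yellow','tray_black','mug','tin']:
        print(n,[(np.round(d['pixel']).tolist(),round(d['p'],2)) for d in models.tip_of(n,p)][:4])
E
```

```text
0.0 [0.19072322 0.54160459 0.2042869 ] [-1.79871772e+02 -2.09987234e-02  1.60588069e+02] 1.0034055421744308
top 455.76114000515133 325.6244911500161 238.7732830519376 [[-0.105, -0.994, -0.003], [-0.97, 0.103, -0.219], [0.219, -0.02, -0.976]] [0.032 0.521 0.97 ]
screw_long [([422.0, 336.0], 0.97), ([389.0, 196.0], 0.75), ([511.0, 346.0], 0.73), ([384.0, 120.0], 0.71)]
screw_short [([322.0, 281.0], 0.96)]
carabiner_silver [([237.0, 290.0], 0.76)]
carabiner_violet [([233.0, 212.0], 0.6), ([480.0, 238.0], 0.48)]
nut_tool [([398.0, 267.0], 0.96), ([385.0, 194.0], 0.66), ([321.0, 278.0], 0.45)]
tray_blue [([478.0, 236.0], 0.66)]
tray_yellow [([313.0, 188.0], 0.77), ([175.0, 188.0], 0.35)]
tray_black [([152.0, 268.0], 0.62)]
mug [([444.0, 158.0], 0.8)]
tin [([172.0, 190.0], 0.69)]
side 436.60268884372783 319.2548524844309 238.38785148830624 [[0.99, -0.14, 0.005], [-0.087, -0.646, -0.758], [0.109, 0.751, -0.652]] [-0.522  0.081  1.   ]
screw_long [([467.0, 300.0], 0.89), ([377.0, 300.0], 0.87), ([213.0, 331.0], 0.66), ([179.0, 434.0], 0.6)]
screw_short [([282.0, 255.0], 0.83)]
carabiner_silver [([279.0, 204.0], 0.55)]
carabiner_violet [([348.0, 198.0], 0.76), ([278.0, 207.0], 0.26)]
nut_tool [([294.0, 316.0], 0.65), ([347.0, 199.0], 0.36)]
tray_blue [([334.0, 403.0], 0.92)]
tray_yellow [([373.0, 247.0], 0.63)]
tray_black [([295.0, 170.0], 0.65), ([373.0, 249.0], 0.43), ([295.0, 315.0], 0.33)]
mug [([436.0, 366.0], 0.86)]
tin [([361.0, 173.0], 0.66)]
```

View pics/top0.png

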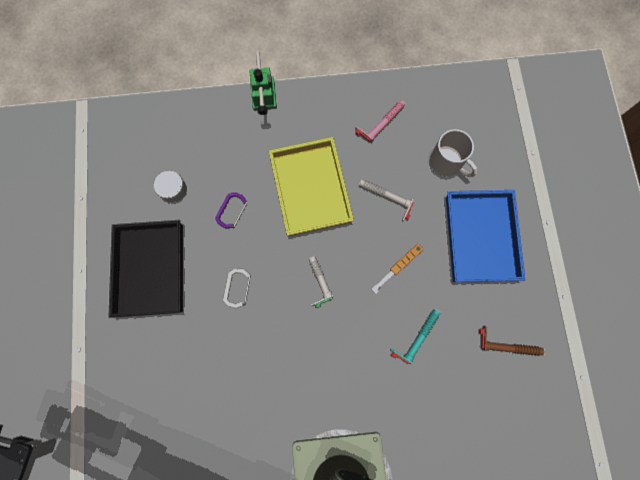

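View pics/side0.png

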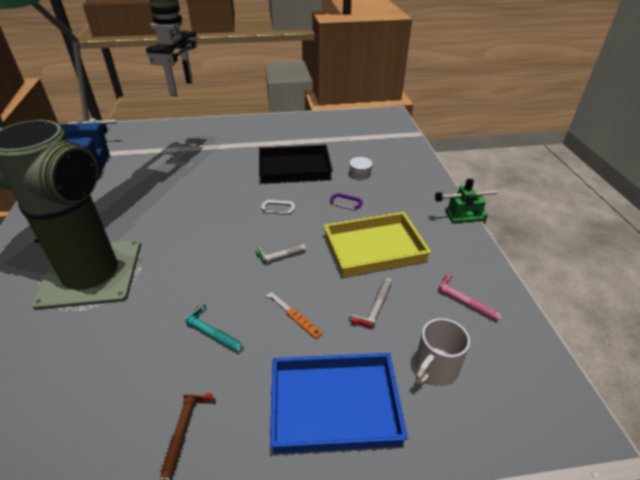

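Top view: the real screw_long (steel tube, red crank) is at (389,196). The pink (384,120), turquoise (420,336) and brown (511,346) ones are decoys. screw_short is at (322,281), the silver carabiner at (237,289), the violet at (231,210) and the nut tool at (398,267) with its pick end at (376,290). The mug (455,150) and tin (168,185) stand clear.

```bash
cat > h.py <<'E'
import numpy as np, cv2
from bench import arm, viewer, models
def ray(p,px,z):
    px=np.atleast_2d(np.asarray(px,float)); c=-p['R'].T@p['t']
    d=np.c_[(px[:,0]-p['cx'])/p['fx'],(px[:,1]-p['cy'])/p['fy'],np.ones(len(px))]@p['R']
    return (c+d*((z-c[2])/d[:,2])[:,None])[:,:2]
def proj(p,X):
    q=p['R']@np.asarray(X)+p['t']; return np.array([p['fx']*q[0]/q[2]+p['cx'],p['fy']*q[1]/q[2]+p['cy']])
def near(L,px): return min(L,key=lambda d:np.hypot(*(np.array(d['pixel'])-px)))
E
python3 - <<'E'
from h import *
T=viewer.read_camera('top');S=viewer.read_camera('side')
for k in 'Rt': T[k]=np.array(T[k]);S[k]=np.array(S[k])
Z={'screw_long':.011,'screw_short':.011,'carabiner_silver':.005,'carabiner_violet':.005,'nut_tool':.0045,'tray_blue':0.035,'tray_yellow':.035,'tray_black':.035,'mug':0.04,'tin':.042}
H={'screw_long':(389,196),'screw_short':(322,281),'carabiner_silver':(237,289),'carabiner_violet':(231,210),'nut_tool':(398,267),'tray_blue':(485,237),'tray_yellow':(312,187),'tray_black':(147,268),'mug':(455,150),'tin':(168,185)}
HS={'screw_long':(377,303),'screw_short':(282,255),'carabiner_silver':(279,207),'carabiner_violet':(347,201),'nut_tool':(294,316),'tray_blue':(337,403),'tray_yellow':(376,247),'tray_black':(295,165),'mug':(440,350),'tin':(361,168)}
for n in Z:
  for p,h in ((T,H),(S,HS)):
    L=models.trace(n,p)
    if not L: print(n,'none');continue
    m=near(L,h[n]); M=m['pixels'].astype(bool)
    ys,xs=np.nonzero(M); w=ray(p,np.c_[xs,ys],Z[n])*1000
    l=models.tip_of(n,p); o=near(l,h[n]); oz=0 if n[:4] in('tray','mug','tin') else Z[n]
    (c,sz,a)=cv2.minAreaRect(w.astype(np.float32))
    print(n,'p',round(m['p'],2),'tip',np.round(ray(p,o['pixel'],oz)[0]*1000), 'rect',np.round(c),np.round(sz),round(a,1))
    if n[:4] in('scre','nut_'):
        vx,vy,x0,y0=cv2.fitLine(w.astype(np.float32),cv2.DIST_WELSCH,0,.01,.01).ravel()
        d=np.array([vx,vy]);nn=np.array([-vy,vx]);q=w-[x0,y0];s=q@d;t=q@nn
        print('   line',np.round([x0,y0]),'dir deg',round(np.degrees(np.arctan2(vy,vx)),1),'s',s.min().round(),s.max().round(),'t',t.min().round(),t.max().round(),'s at tmax/min',s[t.argmax()].round(),s[t.argmin()].round(), 'tmed mid', np.median(t[abs(s)<25]).round(1))
E
```

```text
screw_long p 0.58 tip [ 625. -181.] rect [ 626. -186.] [140.  40.] 46.1
   line [ 628. -181.] dir deg 57.0 s -71.0 67.0 t -11.0 32.0 s at tmax/min -68.0 -58.0 tmed mid -0.1
screw_long p 0.93 tip [ 631. -177.] rect [ 617. -174.] [146.  48.] 59.1
   line [ 626. -184.] dir deg 54.9 s -71.0 77.0 t -16.0 31.0 s at tmax/min -61.0 -60.0 tmed mid -1.7
screw_short p 0.6 tip [435.  -7.] rect [436.  -4.] [ 48. 117.] 89.7
   line [440.  -1.] dir deg 14.6 s -58.0 56.0 t -15.0 35.0 s at tmax/min -50.0 -47.0 tmed mid -2.0
screw_short p 0.79 tip [440. -10.] rect [433.  -3.] [ 57. 116.] 86.5
   line [434.  -1.] dir deg 12.7 s -54.0 61.0 t -20.0 41.0 s at tmax/min -44.0 -41.0 tmed mid -3.4
carabiner_silver p 0.57 tip [437. 192.] rect [441. 195.] [52. 91.] 76.0
carabiner_silver p 0.57 tip [440. 187.] rect [441. 200.] [60. 85.] 82.3
carabiner_violet p 0.53 tip [624. 185.] rect [632. 197.] [52. 88.] 57.2
carabiner_violet p 0.67 tip [639. 202.] rect [633. 199.] [61. 88.] 56.2
nut_tool p 0.69 tip [ 454. -190.] rect [ 446. -183.] [ 20. 156.] 38.2
   line [ 447. -183.] dir deg -53.3 s -78.0 77.0 t -10.0 10.0 s at tmax/min 38.0 34.0 tmed mid 0.2
nut_tool p 0.55 tip [ 446. -193.] rect [ 447. -182.] [ 22. 157.] 36.2
   line [ 454. -192.] dir deg -53.8 s -90.0 68.0 t -10.0 12.0 s at tmax/min 31.0 51.0 tmed mid 0.7
tray_blue p 0.64 tip [ 498. -393.] rect [ 499. -389.] [166. 218.] 84.9
tray_blue p 0.94 tip [ 500. -393.] rect [ 499. -398.] [173. 218.] 85.6
tray_yellow p 0.72 tip [662.  -1.] rect [660.  -1.] [221. 161.] 6.8
tray_yellow none
tray_black p 0.58 tip [504. 399.] rect [504. 390.] [169. 217.] 87.9
tray_black p 0.86 tip [509. 390.] rect [504. 367.] [216. 217.] 87.1
mug p 0.76 tip [ 704. -338.] rect [ 706. -349.] [109. 120.] 81.5
mug p 0.77 tip [ 706. -336.] rect [ 707. -337.] [158.  85.] 60.1
tin p 0.89 tip [692. 332.] rect [690. 328.] [86. 68.] 40.0
tin p 0.68 tip [696. 325.] rect [693. 302.] [121.  69.] 82.4
```

Run:
```python
import cv2
a=cv2.imread('pics/top0.png')
b=cv2.resize(a[150:310,210:430],None,fx=3.6,fy=3.6,interpolation=cv2.INTER_CUBIC)
cv2.imwrite('pics/crop1.png',b);print(b.shape)
```

```text
(576, 792, 3)
```

View pics/crop1.png

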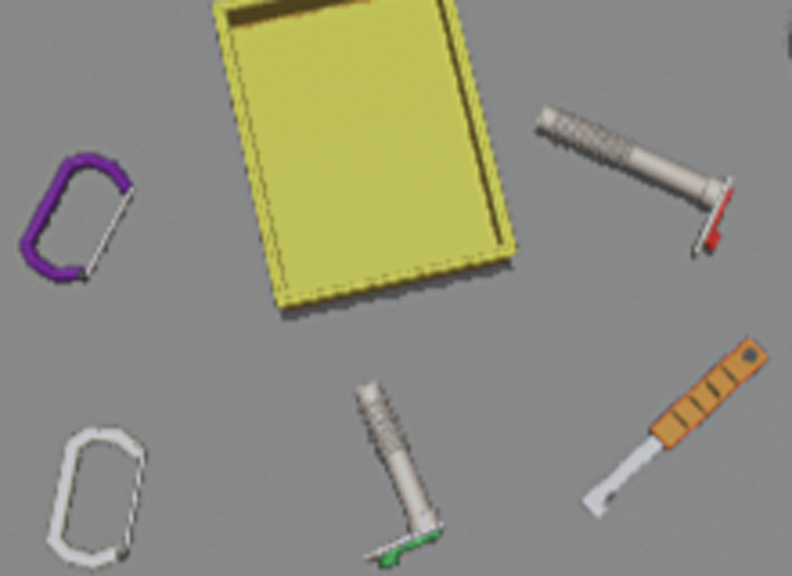

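The crop confirms the axes: screw teeth at crop (540,117) and (368,390), heads at (715,190) and (425,525), the nut tool's pick lower left, and both carabiner spines on the left. I'll plan the moves from these.

```bash
cat > plan.py <<'E'
import sys, json, numpy as np
from bench import arm
# args: waypoints "x,y,z,yaw" in mm/deg ; start = measured pose
def go(wps):
    s=arm.read_state(); x=np.array(s['tcp_pos'])*1000; yaw=s['tcp_rot'][2]
    print('t',round(s['t'],1),'at',x.round(1),np.round(s['tcp_rot'],1),'w',round(s['grip_width']*94,1),'F',np.round(s['contact_force'],1))
    for w in wps:
        g=np.array(w[:3],float)
        dy=(w[3]-yaw+180)%360-180
        n=int(max(np.ceil(np.abs(g-x).max()/199),np.ceil(abs(dy)/29.9),1))
        for _ in range(8):
            ok=True; p=x.copy();yy=yaw;out=[]
            for i in range(n):
                k=n-i; d=(g-p)/k; r=((w[3]-yy+180)%360-180)/k; c,sn=np.cos(np.radians(yy)),np.sin(np.radians(yy))
                l=np.round(np.array([c*d[0]+sn*d[1],sn*d[0]-c*d[1],-d[2]])/200/.005)*.005; tw=round(-r/30/.005)*.005
                if abs(l).max()>1: ok=False
                L=l*200; p=p+[c*L[0]+sn*L[1],sn*L[0]-c*L[1],-L[2]]; yy-=tw*30
                out.append((l.round(3).tolist(),round(tw,3),'rows',int(max(np.ceil(np.abs(L).max()/45),np.ceil(abs(tw)*30/8.5)))+1))
            if ok: break
            n+=1
        x,yaw=p,yy
        print('->',w); [print('   ',o) for o in out]
if __name__=='__main__': go([list(map(float,a.split(','))) for a in sys.argv[1:]])
E
python3 - <<'E'
from h import *
T=viewer.read_camera('top');T['R']=np.array(T['R']);T['t']=np.array(T['t'])
for n,a,b in(('long',(540,117),(715,190)),('short',(368,390),(425,525))):
    q=ray(T,np.array([a,b])/3.6+[210,150],.011)*1000; d=q[0]-q[1]; print(n,q.round(),np.hypot(*d).round(),np.degrees(np.arctan2(d[1],d[0])).round(1))
from plan import go
go([(441,195,150,166),(441,195,3,166)])
E
```

```text
long [[ 662. -122.]
 [ 599. -232.]] 127.0 60.0
short [[489.  12.]
 [398. -16.]] 95.0 16.9
t 3.2 at [191.1 542.3 205.5] [180.   -0.  160.6] w 94.1 F [-0.2 -0.9  0.5]
-> (441, 195, 150, 166)
    ([-0.88, -0.61, 0.14], -0.09, 'rows', 5)
    ([-0.845, -0.655, 0.135], -0.09, 'rows', 5)
-> (441, 195, 3, 166)
    ([-0.0, 0.0, 0.735], 0.0, 'rows', 5)
```

send_rows --jaw '[-1,-1,-1,-1,-1,-1]' --xyz '[[-0.88,-0.61,0.14],[-0.88,-0.61,0.14],[-0.88,-0.61,0.14],[-0.88,-0.61,0.14],[-0.88,-0.61,0.14],[-0.88,-0.61,0.14]]' --twist '[[0,0,-0.09],[0,0,-0.09],[0,0,-0.09],[0,0,-0.09],[0,0,-0.09],[0,0,-0.09]]' --force 20

```text
t: 3.8
tcp_pos: [0.3176, 0.3669, 0.1772]
tcp_rot: [-180.0, -0.0, 163.0]
contact_force: [-0.3, 0.2, -0.1]
grip_width: 0.999
finger_force: 0.0
```

send_rows --jaw '[-1,-1,-1,-1,-1,-1,-1]' --xyz '[[-0.845,-0.655,0.135],[-0.845,-0.655,0.135],[-0.845,-0.655,0.135],[-0.845,-0.655,0.135],[-0.845,-0.655,0.135],[-0.845,-0.655,0.135],[-0.845,-0.655,0.135]]' --twist '[[0,0,-0.09],[0,0,-0.09],[0,0,-0.09],[0,0,-0.09],[0,0,-0.09],[0,0,-0.09],[0,0,-0.09]]'

```text
t: 4.5
tcp_pos: [0.4405, 0.1959, 0.1506]
tcp_rot: [180.0, -0.0, 166.0]
contact_force: [-0.8, 0.2, 0.1]
grip_width: 0.999
finger_force: 0.0
```

send_rows --jaw '[-1,-1,-1,-1,-1,-1,-1]' --xyz '[[0,0,0.2],[0,0,0.4],[0,0,0.6],[0,0,0.69],[0,0,0.72],[0,0,0.735],[0,0,0.735]]' --twist '[[0,0,0],[0,0,0],[0,0,0],[0,0,0],[0,0,0],[0,0,0],[0,0,0]]'

```text
t: 5.2
tcp_pos: [0.4414, 0.1958, 0.0044]
tcp_rot: [179.9, 0.1, 166.1]
contact_force: [-0.6, 0.6, -0.8]
grip_width: 0.997
finger_force: 0.0
```

Works as planned. Close, lift, and see.

send_rows --jaw '[1,1,1,1,1,1,1,1,1,1,1,1,1,1]' --xyz '[[0,0,0],[0,0,0],[0,0,0],[0,0,0],[0,0,0],[0,0,0],[0,0,0],[0,0,0],[0,0,-0.1],[0,0,-0.25],[0,0,-0.45],[0,0,-0.65],[0,0,-0.735],[0,0,-0.735]]' --twist '[[0,0,0],[0,0,0],[0,0,0],[0,0,0],[0,0,0],[0,0,0],[0,0,0],[0,0,0],[0,0,0],[0,0,0],[0,0,0],[0,0,0],[0,0,0],[0,0,0]]'

```text
t: 6.6
tcp_pos: [0.4433, 0.1954, 0.1537]
tcp_rot: [179.8, 0.4, 166.0]
contact_force: [0.5, -0.6, -1.4]
grip_width: 0.568
finger_force: 20.0
```

```bash
python3 plan.py 613.5,-6.5,150,96.8 613.5,-6.5,8,96.8 613.5,-6.5,150,96.8 632,197,150,147.2 632,197,3,147.2
python3 - <<'E'
from h import *
p=viewer.read_camera('side');cv2.imwrite('pics/side1.png',p['img'][:,:,::-1])
E
```

```text
t 6.6 at [443.3 195.4 153.7] [179.8   0.4 166. ] w 53.4 F [ 0.5 -0.6 -1.4]
-> [613.5, -6.5, 150.0, 96.8]
    ([-0.355, -0.26, 0.005], 0.77, 'rows', 4)
    ([-0.43, -0.095, 0.005], 0.77, 'rows', 4)
    ([-0.435, 0.08, 0.01], 0.765, 'rows', 4)
-> [613.5, -6.5, 8.0, 96.8]
    ([0.0, -0.0, 0.71], 0.0, 'rows', 5)
-> [613.5, -6.5, 150.0, 96.8]
    ([0.0, -0.0, -0.71], 0.0, 'rows', 5)
-> [632.0, 197.0, 150.0, 147.2]
    ([0.5, 0.105, -0.0], -0.84, 'rows', 4)
    ([0.41, 0.31, -0.0], -0.84, 'rows', 4)
-> [632.0, 197.0, 3.0, 147.2]
    ([-0.0, -0.0, 0.735], 0.0, 'rows', 5)
```

View pics/side1.png

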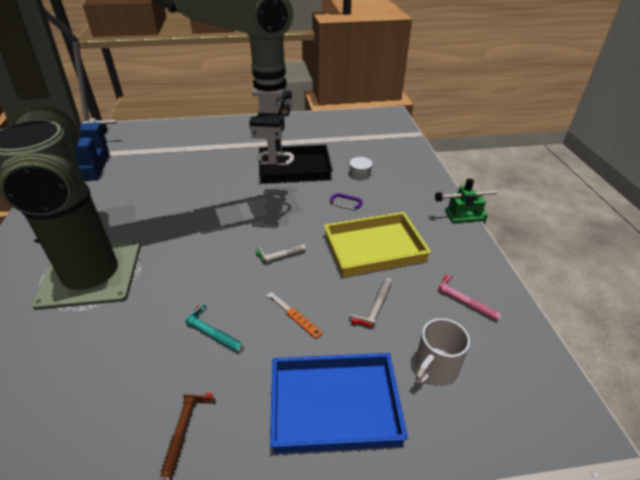

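The silver carabiner is held level in the jaws at about (277,155), opening 53 mm. I carry it to the yellow tray.

send_rows --jaw '[1,1,1,1,1]' --xyz '[[-0.355,-0.26,0],[-0.355,-0.26,0],[-0.355,-0.26,0],[-0.355,-0.26,0],[-0.355,-0.26,0]]' --twist '[[0,0,0.77],[0,0,0.77],[0,0,0.77],[0,0,0.77],[0,0,0.77]]'

```text
t: 7.15
tcp_pos: [0.4954, 0.1271, 0.1483]
tcp_rot: [-179.8, -0.2, 143.0]
contact_force: [0.9, 0.6, -0.6]
grip_width: 0.567
finger_force: 20.0
```

send_rows --jaw '[1,1,1,1,1]' --xyz '[[-0.43,-0.095,0],[-0.43,-0.095,0],[-0.43,-0.095,0],[-0.43,-0.095,0],[-0.43,-0.095,0]]' --twist '[[0,0,0.77],[0,0,0.77],[0,0,0.77],[0,0,0.77],[0,0,0.77]]'

```text
t: 7.65
tcp_pos: [0.553, 0.0608, 0.1495]
tcp_rot: [-179.9, -0.1, 120.0]
contact_force: [-0.4, -0.7, -1.4]
grip_width: 0.565
finger_force: 20.0
```

send_rows --jaw '[1,1,1,1,1,1]' --xyz '[[-0.435,0.08,0],[-0.435,0.08,0],[-0.435,0.08,0],[-0.435,0.08,0],[-0.435,0.08,0],[-0.435,0.08,0]]' --twist '[[0,0,0.765],[0,0,0.765],[0,0,0.765],[0,0,0.765],[0,0,0.765],[0,0,0.765]]'

```text
t: 8.25
tcp_pos: [0.6105, -0.0063, 0.1503]
tcp_rot: [-180.0, -0.0, 97.1]
contact_force: [0.7, 0.3, -0.2]
grip_width: 0.563
finger_force: 20.0
```

send_rows --jaw '[1,1,1,1,1,1,1,1,-0.4,-0.4,-0.4,-0.4,-0.4,-0.4,-0.4,-0.4,-0.4,-0.4]' --xyz '[[0,0.015,0.15],[0,0.015,0.35],[0,0.015,0.5],[0,0.015,0.6],[0,0.015,0.66],[0,0.015,0.69],[0,0.015,0.71],[0,0.015,0.71],[0,0.015,0.71],[0,0.015,0.71],[0,0.015,0.71],[0,0.015,0.71],[0,0.015,0.6],[0,0.015,0.4],[0,0.015,0.2],[0,0.015,0],[0,0.015,0],[0,0.015,0]]' --twist '[[0,0,0],[0,0,0],[0,0,0],[0,0,0],[0,0,0],[0,0,0],[0,0,0],[0,0,0],[0,0,0],[0,0,0],[0,0,0],[0,0,0],[0,0,0],[0,0,0],[0,0,0],[0,0,0],[0,0,0],[0,0,0]]'

```text
t: 10.05
tcp_pos: [0.6152, -0.0074, 0.1521]
tcp_rot: [179.8, 0.1, 96.8]
contact_force: [-0.3, 0.2, 0.1]
grip_width: 0.697
finger_force: 0.0
```

send_rows --jaw '[-1,-1,-1,-1,-1]' --xyz '[[0.5,0.105,0],[0.5,0.105,0],[0.5,0.105,0],[0.5,0.105,0],[0.5,0.105,0]]' --twist '[[0,0,-0.84],[0,0,-0.84],[0,0,-0.84],[0,0,-0.84],[0,0,-0.84]]'

```text
t: 10.55
tcp_pos: [0.6219, 0.0943, 0.1484]
tcp_rot: [-179.8, -0.1, 121.9]
contact_force: [0.2, -0.5, -0.3]
grip_width: 1.002
finger_force: 0.0
```

send_rows --jaw '[-1,-1,-1,-1,-1,-1]' --xyz '[[0.41,0.31,0],[0.41,0.31,0],[0.41,0.31,0],[0.41,0.31,0],[0.41,0.31,0],[0.41,0.31,0]]' --twist '[[0,0,-0.84],[0,0,-0.84],[0,0,-0.84],[0,0,-0.84],[0,0,-0.84],[0,0,-0.84]]'

```text
t: 11.15
tcp_pos: [0.6323, 0.1952, 0.1501]
tcp_rot: [-180.0, -0.0, 147.0]
contact_force: [-0.2, -0.2, 0.5]
grip_width: 1.0
finger_force: 0.0
```

```bash
python3 plan.py 632,197,3,147.2;  python3 - <<'E'
from h import *
p=viewer.read_camera('side');cv2.imwrite('pics/side2.png',p['img'][:,:,::-1])
E
```

```text
t 11.2 at [632.3 195.2 150.1] [-180.   -0.  147.] w 94.0 F [-0.2 -0.2  0.5]
-> [632.0, 197.0, 3.0, 147.2]
    ([0.005, 0.005, 0.735], -0.01, 'rows', 5)
```

View pics/side2.png

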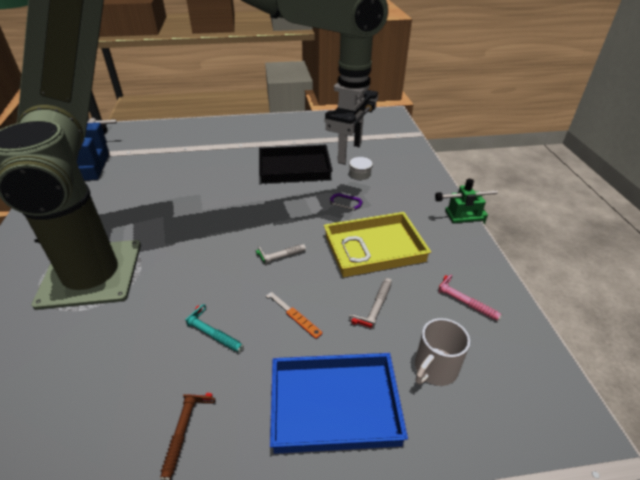

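The silver carabiner lies flat in the yellow tray at (356,249). Next is the violet one.

send_rows --jaw '[-1,-1,-1,-1,-1,-1,-1,1,1,1,1,1,1,1,1,1,1,1,1,1]' --xyz '[[0.005,0.005,0.2],[0.005,0.005,0.4],[0.005,0.005,0.6],[0.005,0.005,0.69],[0.005,0.005,0.72],[0.005,0.005,0.735],[0.005,0.005,0.735],[0.005,0.005,0.735],[0.005,0.005,0.735],[0.005,0.005,0.735],[0.005,0.005,0.735],[0.005,0.005,0.735],[0.005,0.005,0.735],[0.005,0.005,0.735],[0.005,0.005,0.62],[0.005,0.005,0.45],[0.005,0.005,0.25],[0.005,0.005,0.05],[0.005,0.005,0],[0.005,0.005,0]]' --twist '[[0,0,0],[0,0,0],[0,0,0],[0,0,0],[0,0,0],[0,0,0],[0,0,0],[0,0,0],[0,0,0],[0,0,0],[0,0,0],[0,0,0],[0,0,0],[0,0,0],[0,0,0],[0,0,0],[0,0,0],[0,0,0],[0,0,0],[0,0,0]]'

```text
t: 13.2
tcp_pos: [0.6336, 0.1988, 0.153]
tcp_rot: [179.8, 0.2, 147.2]
contact_force: [-0.0, 0.8, -0.4]
grip_width: 0.565
finger_force: 20.0
```

```bash
python3 plan.py 708.5,5,150,96.8 708.5,5,8,96.8 708.5,5,150,96.8 615,-200,150,59.5 615,-200,3,59.5
```

```text
t 13.2 at [633.6 198.8 153. ] [179.8   0.2 147.2] w 53.1 F [-0.   0.8 -0.4]
-> [708.5, 5.0, 150.0, 96.8]
    ([-0.42, -0.305, 0.005], 0.84, 'rows', 4)
    ([-0.51, -0.1, 0.01], 0.84, 'rows', 4)
-> [708.5, 5.0, 8.0, 96.8]
    ([0.0, 0.0, 0.71], 0.0, 'rows', 5)
-> [708.5, 5.0, 150.0, 96.8]
    ([0.0, 0.0, -0.71], 0.0, 'rows', 5)
-> [615.0, -200.0, 150.0, 59.5]
    ([-0.48, -0.295, -0.0], 0.62, 'rows', 4)
    ([-0.55, -0.12, -0.0], 0.625, 'rows', 4)
-> [615.0, -200.0, 3.0, 59.5]
    ([0.0, -0.0, 0.735], 0.0, 'rows', 5)
```

send_rows --jaw '[1,1,1,1,1]' --xyz '[[-0.42,-0.305,0],[-0.42,-0.305,0],[-0.42,-0.305,0],[-0.42,-0.305,0],[-0.42,-0.305,0]]' --twist '[[0,0,0.84],[0,0,0.84],[0,0,0.84],[0,0,0.84],[0,0,0.84]]'

```text
t: 13.7
tcp_pos: [0.6679, 0.1019, 0.1476]
tcp_rot: [-179.8, -0.2, 122.2]
contact_force: [-0.1, 0.0, 0.5]
grip_width: 0.564
finger_force: 20.0
```

send_rows --jaw '[1,1,1,1,1,1,1]' --xyz '[[-0.51,-0.1,0],[-0.51,-0.1,0],[-0.51,-0.1,0],[-0.51,-0.1,0],[-0.51,-0.1,0],[-0.51,-0.1,0],[-0.51,-0.1,0]]' --twist '[[0,0,0.84],[0,0,0.84],[0,0,0.84],[0,0,0.84],[0,0,0.84],[0,0,0.84],[0,0,0.84]]'

```text
t: 14.4
tcp_pos: [0.7063, 0.0063, 0.1503]
tcp_rot: [-180.0, -0.0, 97.1]
contact_force: [1.4, -0.5, -0.5]
grip_width: 0.563
finger_force: 20.0
```

send_rows --jaw '[1,1,1,1,1,1,1,1,-0.4,-0.4,-0.4,-0.4,-0.4,-0.4,-0.4,-0.4,-0.4,-0.4]' --xyz '[[0,0.01,0.15],[0,0.01,0.35],[0,0.01,0.5],[0,0.01,0.6],[0,0.01,0.66],[0,0.01,0.69],[0,0.01,0.71],[0,0.01,0.71],[0,0.01,0.71],[0,0.01,0.71],[0,0.01,0.71],[0,0.01,0.71],[0,0.01,0.6],[0,0.01,0.4],[0,0.01,0.2],[0,0.01,0],[0,0.01,0],[0,0.01,0]]' --twist '[[0,0,0],[0,0,0],[0,0,0],[0,0,0],[0,0,0],[0,0,0],[0,0,0],[0,0,0],[0,0,0],[0,0,0],[0,0,0],[0,0,0],[0,0,0],[0,0,0],[0,0,0],[0,0,0],[0,0,0],[0,0,0]]'

```text
t: 16.2
tcp_pos: [0.7098, 0.0047, 0.1524]
tcp_rot: [179.8, 0.0, 96.8]
contact_force: [0.0, 0.2, -1.2]
grip_width: 0.701
finger_force: 0.0
```

send_rows --jaw '[-1,-1,-1,-1,-1]' --xyz '[[-0.48,-0.295,0],[-0.48,-0.295,0],[-0.48,-0.295,0],[-0.48,-0.295,0],[-0.48,-0.295,0]]' --twist '[[0,0,0.62],[0,0,0.62],[0,0,0.62],[0,0,0.62],[0,0,0.62]]'

```text
t: 16.7
tcp_pos: [0.661, -0.0967, 0.1489]
tcp_rot: [-179.9, -0.1, 78.3]
contact_force: [-0.3, 0.4, -0.1]
grip_width: 0.999
finger_force: 0.0
```

send_rows --jaw '[-0.2,-0.2,-0.2,-0.2,-0.2,-0.2]' --xyz '[[-0.55,-0.12,0],[-0.55,-0.12,0],[-0.55,-0.12,0],[-0.55,-0.12,0],[-0.55,-0.12,0],[-0.55,-0.12,0]]' --twist '[[0,0,0.625],[0,0,0.625],[0,0,0.625],[0,0,0.625],[0,0,0.625],[0,0,0.625]]'

```text
t: 17.3
tcp_pos: [0.6165, -0.1981, 0.1502]
tcp_rot: [-180.0, -0.0, 59.7]
contact_force: [0.3, -0.9, -0.0]
grip_width: 0.602
finger_force: 0.0
```

```bash
python3 plan.py 615,-200,3,59.5;  python3 - <<'E'
from h import *
p=viewer.read_camera('side');cv2.imwrite('pics/side3.png',p['img'][:,:,::-1])
E
```

```text
t 17.3 at [ 616.5 -198.1  150.2] [-180.    -0.    59.7] w 56.6 F [ 0.3 -0.9 -0. ]
-> [615.0, -200.0, 3.0, 59.5]
    ([-0.01, -0.0, 0.735], 0.005, 'rows', 5)
```

View pics/side3.png

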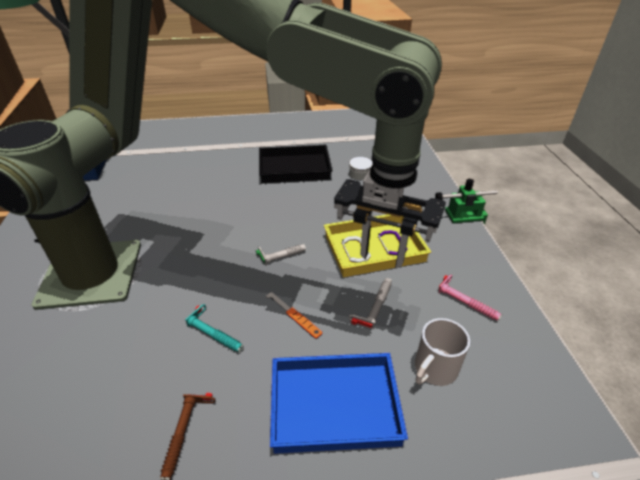

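Both carabiners are flat in the yellow tray (354,249 and 393,242). The gripper is over the red-crank steel screw with its fingers straddling the tube.

send_rows --jaw '[-0.2,-0.2,-0.2,-0.2,-0.2,-0.2,-0.2,1,1,1,1,1,1,1,1,1,1,1,1,1]' --xyz '[[-0.01,0,0.2],[-0.01,0,0.4],[-0.01,0,0.6],[-0.01,0,0.69],[-0.01,0,0.72],[-0.01,0,0.735],[-0.01,0,0.735],[-0.01,0,0.735],[-0.01,0,0.735],[-0.01,0,0.735],[-0.01,0,0.735],[-0.01,0,0.735],[-0.01,0,0.735],[-0.01,0,0.735],[-0.01,0,0.7],[-0.01,0,0.6],[-0.01,0,0.45],[-0.01,0,0.3],[-0.01,0,0.2],[-0.01,0,0.2]]' --twist '[[0,0,0],[0,0,0],[0,0,0],[0,0,0],[0,0,0],[0,0,0],[0,0,0],[0,0,0],[0,0,0],[0,0,0],[0,0,0],[0,0,0],[0,0,0],[0,0,0],[0,0,0],[0,0,0],[0,0,0],[0,0,0],[0,0,0],[0,0,0]]' --force 45

```text
t: 19.35
tcp_pos: [0.6172, -0.2032, 0.1148]
tcp_rot: [179.6, -0.0, 59.5]
contact_force: [0.2, -0.3, -2.0]
grip_width: 0.168
finger_force: 45.0
```

```bash
python3 plan.py 475.5,-433,150,-5.1 475.5,-433,7.5,-5.1 475.5,-433,150,-5.1 422,-7,150,16.5 422,-7,3,16.5;  python3 - <<'E'
from h import *
p=viewer.read_camera('side');cv2.imwrite('pics/side4.png',p['img'][:,:,::-1])
E
```

```text
t 19.4 at [ 617.2 -203.2  114.8] [179.6  -0.   59.5] w 15.7 F [ 0.2 -0.3 -2. ]
-> [475.5, -433.0, 150.0, -5.1]
    ([-0.45, -0.01, -0.06], 0.72, 'rows', 4)
    ([-0.42, 0.155, -0.06], 0.715, 'rows', 4)
    ([-0.335, 0.305, -0.055], 0.72, 'rows', 4)
-> [475.5, -433.0, 7.5, -5.1]
    ([-0.0, -0.0, 0.71], 0.0, 'rows', 5)
-> [475.5, -433.0, 150.0, -5.1]
    ([-0.0, -0.0, -0.71], 0.0, 'rows', 5)
-> [422.0, -7.0, 150.0, 16.5]
    ([-0.155, -0.7, -0.0], -0.24, 'rows', 5)
    ([-0.065, -0.715, -0.0], -0.24, 'rows', 5)
    ([0.03, -0.715, -0.0], -0.24, 'rows', 5)
-> [422.0, -7.0, 3.0, 16.5]
    ([-0.0, 0.0, 0.735], 0.0, 'rows', 5)
```

View pics/side4.png

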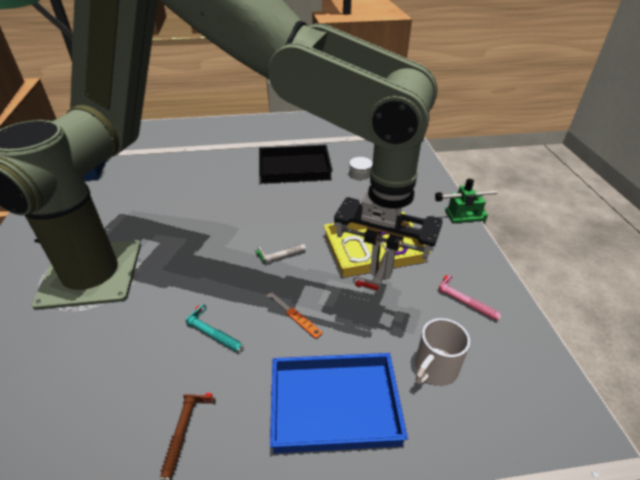

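The screw is held, red head at (367,285), at z=0.115. I carry it to the blue tray.

send_rows --jaw '[1,1,1,1,1]' --xyz '[[-0.1,0,-0.06],[-0.25,0,-0.06],[-0.4,-0.01,-0.06],[-0.45,-0.01,-0.06],[-0.45,-0.01,-0.06]]' --twist '[[0,0,0.2],[0,0,0.4],[0,0,0.6],[0,0,0.72],[0,0,0.72]]'

```text
t: 19.9
tcp_pos: [0.5649, -0.2792, 0.12]
tcp_rot: [-179.8, 0.1, 37.7]
contact_force: [0.2, -0.4, -1.1]
grip_width: 0.169
finger_force: 45.0
```

send_rows --jaw '[1,1,1,1,1]' --xyz '[[-0.1,0.04,-0.06],[-0.25,0.1,-0.06],[-0.38,0.14,-0.06],[-0.42,0.155,-0.06],[-0.42,0.155,-0.06]]' --twist '[[0,0,0.2],[0,0,0.4],[0,0,0.6],[0,0,0.715],[0,0,0.715]]'

```text
t: 20.4
tcp_pos: [0.519, -0.3545, 0.1329]
tcp_rot: [-179.9, 0.1, 16.4]
contact_force: [0.4, 1.4, -1.3]
grip_width: 0.172
finger_force: 45.0
```

send_rows --jaw '[1,1,1,1,1,1,1]' --xyz '[[-0.1,0.09,-0.055],[-0.2,0.18,-0.055],[-0.3,0.27,-0.055],[-0.335,0.305,-0.055],[-0.335,0.305,-0.055],[-0.335,0.305,-0.055],[-0.335,0.305,-0.055]]' --twist '[[0,0,0.2],[0,0,0.4],[0,0,0.6],[0,0,0.72],[0,0,0.72],[0,0,0.72],[0,0,0.72]]'

```text
t: 21.1
tcp_pos: [0.4737, -0.4305, 0.1449]
tcp_rot: [-179.9, 0.0, -5.0]
contact_force: [-0.4, 0.1, -2.4]
grip_width: 0.165
finger_force: 45.0
```

```bash
python3 plan.py 475.5,-433,7.5,-5.1;  python3 - <<'E'
from h import *
p=viewer.read_camera('side');cv2.imwrite('pics/side5.png',p['img'][:,:,::-1])
E
```

```text
t 21.1 at [ 473.7 -430.5  144.9] [-179.9    0.    -5. ] w 15.5 F [-0.4  0.1 -2.4]
-> [475.5, -433.0, 7.5, -5.1]
    ([0.01, 0.01, 0.685], 0.005, 'rows', 5)
```

View pics/side5.png

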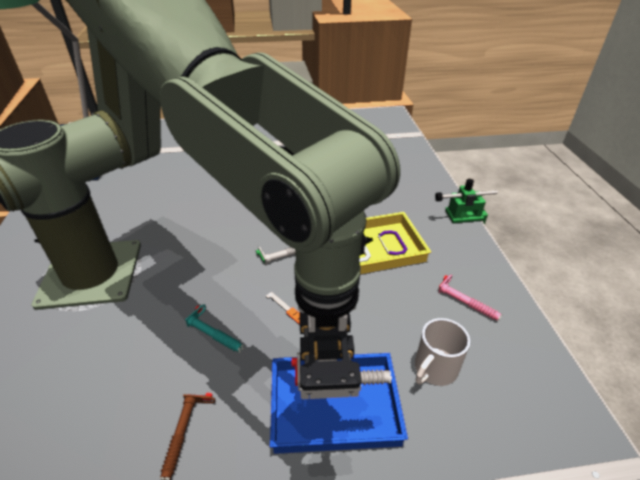

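The screw is level and aligned, teeth at (392,377), over the blue tray. I lower it gently and open only part way.

send_rows --jaw '[1,1,1,1,1,1,1,1,1]' --xyz '[[0.01,0.01,0.12],[0.01,0.01,0.25],[0.01,0.01,0.38],[0.01,0.01,0.5],[0.01,0.01,0.58],[0.01,0.01,0.64],[0.01,0.01,0.67],[0.01,0.01,0.685],[0.01,0.01,0.685]]' --twist '[[0,0,0],[0,0,0],[0,0,0],[0,0,0],[0,0,0],[0,0,0],[0,0,0],[0,0,0],[0,0,0]]'

```text
t: 22.05
tcp_pos: [0.4752, -0.4346, 0.0089]
tcp_rot: [180.0, -0.0, -5.2]
contact_force: [0.1, 0.3, -1.7]
grip_width: 0.17
finger_force: 45.0
```

send_rows --jaw '[1,1,0.45,0.45,0.45,0.45]' --xyz '[[0,0,0.005],[0,0,0.01],[0,0,0.01],[0,0,0.01],[0,0,0.01],[0,0,0.01]]' --twist '[[0,0,0],[0,0,0],[0,0,0],[0,0,0],[0,0,0],[0,0,0]]'

```text
t: 22.65
tcp_pos: [0.4748, -0.4343, 0.0065]
tcp_rot: [180.0, -0.0, -5.2]
contact_force: [0.2, 0.5, -0.0]
grip_width: 0.271
finger_force: 0.0
```

send_rows --jaw '[0.45,0.45,0.45,0.45,0.45,0.45,0.45]' --xyz '[[0,0,-0.05],[0,0,-0.15],[0,0,-0.3],[0,0,-0.5],[0,0,-0.71],[0,0,-0.71],[0,0,-0.71]]' --twist '[[0,0,0],[0,0,0],[0,0,0],[0,0,0],[0,0,0],[0,0,0],[0,0,0]]'

```text
t: 23.35
tcp_pos: [0.4756, -0.4352, 0.1509]
tcp_rot: [179.8, -0.2, -5.2]
contact_force: [-0.0, -0.5, -0.3]
grip_width: 0.272
finger_force: 0.0
```

send_rows --jaw '[-0.2,-0.2,-0.2,-0.2,-0.2]' --xyz '[[-0.155,-0.7,0],[-0.155,-0.7,0],[-0.155,-0.7,0],[-0.155,-0.7,0],[-0.155,-0.7,0]]' --twist '[[0,0,-0.24],[0,0,-0.24],[0,0,-0.24],[0,0,-0.24],[0,0,-0.24]]'

```text
t: 23.85
tcp_pos: [0.4556, -0.2907, 0.1469]
tcp_rot: [-179.9, 0.1, 2.1]
contact_force: [0.3, -0.4, 0.4]
grip_width: 0.598
finger_force: 0.0
```

send_rows --jaw '[-0.2,-0.2,-0.2,-0.2,-0.2]' --xyz '[[-0.065,-0.715,0],[-0.065,-0.715,0],[-0.065,-0.715,0],[-0.065,-0.715,0],[-0.065,-0.715,0]]' --twist '[[0,0,-0.24],[0,0,-0.24],[0,0,-0.24],[0,0,-0.24],[0,0,-0.24]]'

```text
t: 24.35
tcp_pos: [0.4389, -0.1504, 0.1483]
tcp_rot: [179.9, 0.0, 9.3]
contact_force: [-0.0, -0.8, 0.4]
grip_width: 0.6
finger_force: 0.0
```

send_rows --jaw '[-0.2,-0.2,-0.2,-0.2,-0.2,-0.2]' --xyz '[[0.03,-0.715,0],[0.03,-0.715,0],[0.03,-0.715,0],[0.03,-0.715,0],[0.03,-0.715,0],[0.03,-0.715,0]]' --twist '[[0,0,-0.24],[0,0,-0.24],[0,0,-0.24],[0,0,-0.24],[0,0,-0.24],[0,0,-0.24]]'

```text
t: 24.95
tcp_pos: [0.4225, -0.0095, 0.1487]
tcp_rot: [179.9, -0.0, 16.3]
contact_force: [0.6, 0.2, -0.2]
grip_width: 0.599
finger_force: 0.0
```

```bash
python3 plan.py 422,-7,3,16.5;  python3 - <<'E'
from h import *
p=viewer.read_camera('side');cv2.imwrite('pics/side6.png',p['img'][:,:,::-1])
E
```

```text
t 24.9 at [422.5  -9.5 148.7] [179.9  -0.   16.3] w 56.3 F [ 0.6  0.2 -0.2]
-> [422.0, -7.0, 3.0, 16.5]
    ([0.0, -0.015, 0.73], -0.005, 'rows', 5)
```

View pics/side6.png

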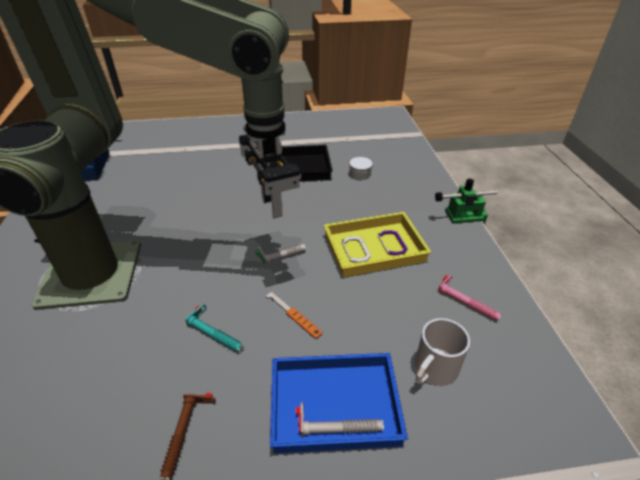

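screw_long lies flat in the blue tray (302–382, 427), ear towards the tray's middle. Next is the short screw.

send_rows --jaw '[-0.2,-0.2,-0.2,-0.2,-0.2,-0.2,-0.2,1,1,1,1,1,1,1,1,1,1,1,1,1]' --xyz '[[0,-0.015,0.2],[0,-0.015,0.4],[0,-0.015,0.6],[0,-0.015,0.69],[0,-0.015,0.72],[0,-0.015,0.73],[0,-0.015,0.73],[0,-0.015,0.73],[0,-0.015,0.73],[0,-0.015,0.73],[0,-0.015,0.73],[0,-0.015,0.73],[0,-0.015,0.73],[0,-0.015,0.73],[0,-0.015,0.7],[0,-0.015,0.6],[0,-0.015,0.4],[0,-0.015,0.2],[0,-0.015,0],[0,-0.015,0]]' --twist '[[0,0,0],[0,0,0],[0,0,0],[0,0,0],[0,0,0],[0,0,0],[0,0,0],[0,0,0],[0,0,0],[0,0,0],[0,0,0],[0,0,0],[0,0,0],[0,0,0],[0,0,0],[0,0,0],[0,0,0],[0,0,0],[0,0,0],[0,0,0]]'

```text
t: 27.0
tcp_pos: [0.425, -0.0053, 0.1543]
tcp_rot: [179.7, -0.6, 16.4]
contact_force: [0.7, 0.5, -0.2]
grip_width: 0.168
finger_force: 45.0
```

```bash
python3 plan.py 498,-372,150,-5.1 498,-372,7,-5.1 498,-372,150,-5.1 458,-199,150,-53.3 458,-199,3,-53.3
```

```text
t 27.0 at [425.   -5.3 154.3] [179.7  -0.6  16.4] w 15.8 F [ 0.7  0.5 -0.2]
-> [498.0, -372.0, 150.0, -5.1]
    ([-0.085, 0.93, 0.01], 0.36, 'rows', 6)
    ([0.09, 0.93, 0.01], 0.36, 'rows', 6)
-> [498.0, -372.0, 7.0, -5.1]
    ([0.0, 0.0, 0.715], 0.0, 'rows', 5)
-> [498.0, -372.0, 150.0, -5.1]
    ([0.0, 0.0, -0.715], 0.0, 'rows', 5)
-> [458.0, -199.0, 150.0, -53.3]
    ([-0.135, -0.42, 0.0], 0.8, 'rows', 4)
    ([-0.3, -0.33, 0.0], 0.805, 'rows', 4)
-> [458.0, -199.0, 3.0, -53.3]
    ([0.0, 0.0, 0.735], 0.0, 'rows', 5)
```

send_rows --jaw '[1,1,1,1,1,1,1]' --xyz '[[-0.01,0.12,0],[-0.03,0.3,0],[-0.05,0.5,0],[-0.07,0.7,0],[-0.085,0.88,0],[-0.085,0.93,0],[-0.085,0.93,0]]' --twist '[[0,0,0.1],[0,0,0.2],[0,0,0.3],[0,0,0.36],[0,0,0.36],[0,0,0.36],[0,0,0.36]]'

```text
t: 27.7
tcp_pos: [0.4562, -0.1882, 0.1473]
tcp_rot: [-179.9, 0.1, 5.5]
contact_force: [-0.6, 1.2, -0.5]
grip_width: 0.168
finger_force: 45.0
```

send_rows --jaw '[1,1,1,1,1,1,1,1]' --xyz '[[0.01,0.12,0],[0.03,0.3,0],[0.05,0.5,0],[0.07,0.7,0],[0.09,0.85,0],[0.09,0.93,0],[0.09,0.93,0],[0.09,0.93,0]]' --twist '[[0,0,0.1],[0,0,0.2],[0,0,0.3],[0,0,0.36],[0,0,0.36],[0,0,0.36],[0,0,0.36],[0,0,0.36]]'

```text
t: 28.5
tcp_pos: [0.4927, -0.3689, 0.1478]
tcp_rot: [-179.9, 0.1, -5.1]
contact_force: [0.2, -0.6, -0.9]
grip_width: 0.169
finger_force: 45.0
```

```bash
python3 plan.py 498,-372,7,-5.1;  python3 - <<'E'
from h import *
p=viewer.read_camera('side');cv2.imwrite('pics/side7.png',p['img'][:,:,::-1])
E
```

```text
t 28.5 at [ 492.7 -368.9  147.8] [-1.799e+02  1.000e-01 -5.100e+00] w 15.9 F [ 0.2 -0.6 -0.9]
-> [498.0, -372.0, 7.0, -5.1]
    ([0.03, 0.015, 0.705], 0.0, 'rows', 5)
```

View pics/side7.png

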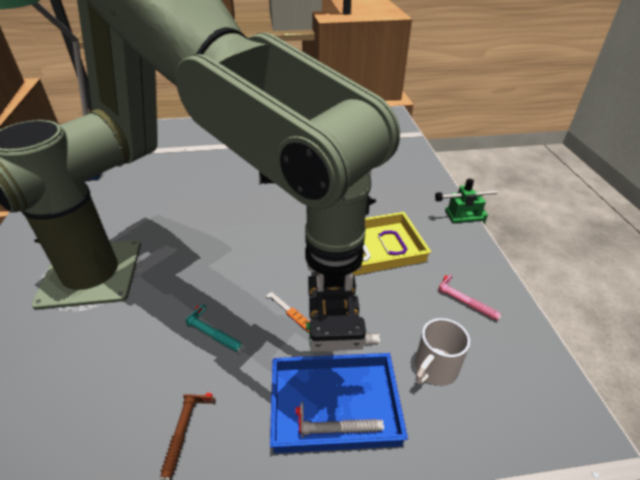

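The short screw is level, teeth at (378,339), above the blue tray. I lower it clear of the long screw.

send_rows --jaw '[1,1,1,1,1,1,1,1,1,1]' --xyz '[[0.03,0.015,0.1],[0.03,0.015,0.25],[0.03,0.015,0.38],[0.03,0.015,0.5],[0.03,0.015,0.58],[0.03,0.015,0.64],[0.03,0.015,0.68],[0.03,0.015,0.7],[0.03,0.015,0.705],[0.03,0.015,0.705]]' --twist '[[0,0,0],[0,0,0],[0,0,0],[0,0,0],[0,0,0],[0,0,0],[0,0,0],[0,0,0],[0,0,0],[0,0,0]]'

```text
t: 29.55
tcp_pos: [0.4993, -0.3752, 0.0082]
tcp_rot: [180.0, -0.1, -5.2]
contact_force: [-0.8, -0.4, -1.7]
grip_width: 0.169
finger_force: 45.0
```

send_rows --jaw '[1,1,0.4,0.4,0.4,0.4]' --xyz '[[0,0,0.005],[0,0,0.01],[0,0,0.01],[0,0,0.01],[0,0,0.01],[0,0,0.01]]' --twist '[[0,0,0],[0,0,0],[0,0,0],[0,0,0],[0,0,0],[0,0,0]]'

```text
t: 30.15
tcp_pos: [0.4988, -0.3747, 0.0054]
tcp_rot: [180.0, -0.0, -5.2]
contact_force: [0.5, 0.1, -0.3]
grip_width: 0.294
finger_force: 0.0
```

send_rows --jaw '[0.4,0.4,0.4,0.4,0.4,0.4,0.4]' --xyz '[[0,0,-0.05],[0,0,-0.15],[0,0,-0.3],[0,0,-0.5],[0,0,-0.71],[0,0,-0.71],[0,0,-0.71]]' --twist '[[0,0,0],[0,0,0],[0,0,0],[0,0,0],[0,0,0],[0,0,0],[0,0,0]]'

```text
t: 30.85
tcp_pos: [0.4996, -0.3755, 0.1498]
tcp_rot: [179.9, -0.2, -5.2]
contact_force: [-0.8, 0.4, -1.2]
grip_width: 0.3
finger_force: 0.0
```

send_rows --jaw '[-0.2,-0.2,-0.2,-0.2,-0.2]' --xyz '[[-0.135,-0.42,0],[-0.135,-0.42,0],[-0.135,-0.42,0],[-0.135,-0.42,0],[-0.135,-0.42,0]]' --twist '[[0,0,0.8],[0,0,0.8],[0,0,0.8],[0,0,0.8],[0,0,0.8]]'

```text
t: 31.35
tcp_pos: [0.4788, -0.2883, 0.1462]
tcp_rot: [-180.0, 0.1, -29.0]
contact_force: [-0.1, -0.7, -0.3]
grip_width: 0.595
finger_force: 0.0
```

send_rows --jaw '[-0.2,-0.2,-0.2,-0.2,-0.2,-0.2]' --xyz '[[-0.3,-0.33,0],[-0.3,-0.33,0],[-0.3,-0.33,0],[-0.3,-0.33,0],[-0.3,-0.33,0],[-0.3,-0.33,0]]' --twist '[[0,0,0.805],[0,0,0.805],[0,0,0.805],[0,0,0.805],[0,0,0.805],[0,0,0.805]]'

```text
t: 31.95
tcp_pos: [0.4595, -0.2028, 0.1475]
tcp_rot: [180.0, -0.0, -53.3]
contact_force: [-0.3, -0.8, 0.0]
grip_width: 0.601
finger_force: 0.0
```

```bash
python3 plan.py 458,-199,3,-53.3;  python3 - <<'E'
from h import *
p=viewer.read_camera('side');cv2.imwrite('pics/side8.png',p['img'][:,:,::-1])
E
```

```text
t 31.9 at [ 459.5 -202.8  147.5] [180.   -0.  -53.3] w 56.4 F [-0.3 -0.8  0. ]
-> [458.0, -199.0, 3.0, -53.3]
    ([-0.02, -0.005, 0.72], 0.0, 'rows', 5)
```

View pics/side8.png

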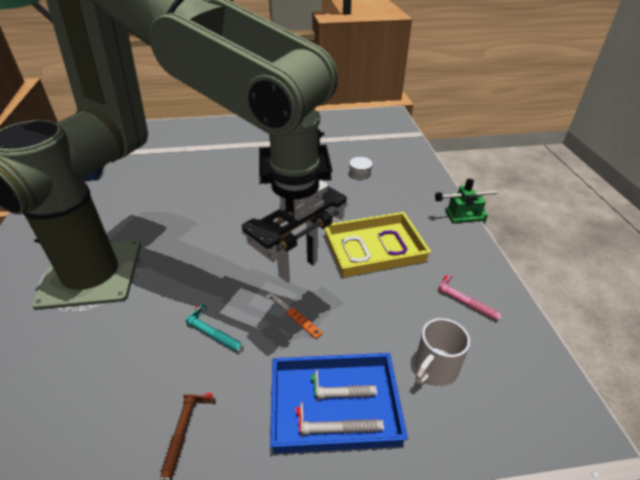

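Both screws lie apart and flat in the blue tray (376,391 and 382,427). Last piece: the nut tool.

send_rows --jaw '[-0.2,-0.2,-0.2,-0.2,-0.2,-0.2,-0.2,1,1,1,1,1,1,1,1,1,1,1,1,1]' --xyz '[[-0.02,-0.005,0.2],[-0.02,-0.005,0.4],[-0.02,-0.005,0.6],[-0.02,-0.005,0.69],[-0.02,-0.005,0.715],[-0.02,-0.005,0.72],[-0.02,-0.005,0.72],[-0.02,-0.005,0.72],[-0.02,-0.005,0.72],[-0.02,-0.005,0.72],[-0.02,-0.005,0.72],[-0.02,-0.005,0.72],[-0.02,-0.005,0.72],[-0.02,-0.005,0.72],[-0.02,-0.005,0.69],[-0.02,-0.005,0.6],[-0.02,-0.005,0.4],[-0.02,-0.005,0.2],[-0.02,-0.005,0],[-0.02,-0.005,0]]' --twist '[[0,0,0],[0,0,0],[0,0,0],[0,0,0],[0,0,0],[0,0,0],[0,0,0],[0,0,0],[0,0,0],[0,0,0],[0,0,0],[0,0,0],[0,0,0],[0,0,0],[0,0,0],[0,0,0],[0,0,0],[0,0,0],[0,0,0],[0,0,0]]' --force 30

```text
t: 34.0
tcp_pos: [0.4618, -0.2007, 0.1542]
tcp_rot: [-179.7, -0.7, -53.3]
contact_force: [0.3, -1.0, -0.1]
grip_width: 0.207
finger_force: 30.0
```

```bash
python3 plan.py 525,393,150,-2.1 525,393,7,-2.1
```

```text
t 34.0 at [ 461.8 -200.7  154.2] [-179.7   -0.7  -53.3] w 19.5 F [ 0.3 -1.  -0.1]
-> [525.0, 393.0, 150.0, -2.1]
    ([-0.73, -0.675, 0.005], -0.57, 'rows', 5)
    ([-0.5, -0.86, 0.01], -0.57, 'rows', 5)
    ([-0.225, -0.97, 0.005], -0.565, 'rows', 6)
-> [525.0, 393.0, 7.0, -2.1]
    ([0.0, -0.0, 0.715], 0.0, 'rows', 5)
```

send_rows --jaw '[1,1,1,1,1,1]' --xyz '[[-0.73,-0.675,0],[-0.73,-0.675,0],[-0.73,-0.675,0],[-0.73,-0.675,0],[-0.73,-0.675,0],[-0.73,-0.675,0]]' --twist '[[0,0,-0.57],[0,0,-0.57],[0,0,-0.57],[0,0,-0.57],[0,0,-0.57],[0,0,-0.57]]'

```text
t: 34.6
tcp_pos: [0.4778, 0.0009, 0.1465]
tcp_rot: [179.9, 0.1, -36.0]
contact_force: [0.2, -0.9, -0.2]
grip_width: 0.203
finger_force: 30.0
```

send_rows --jaw '[1,1,1,1,1,1]' --xyz '[[-0.5,-0.86,0],[-0.5,-0.86,0],[-0.5,-0.86,0],[-0.5,-0.86,0],[-0.5,-0.86,0],[-0.5,-0.86,0]]' --twist '[[0,0,-0.57],[0,0,-0.57],[0,0,-0.57],[0,0,-0.57],[0,0,-0.57],[0,0,-0.57]]'

```text
t: 35.2
tcp_pos: [0.4996, 0.1968, 0.1467]
tcp_rot: [179.9, 0.0, -19.1]
contact_force: [0.4, -0.7, -0.2]
grip_width: 0.203
finger_force: 30.0
```

send_rows --jaw '[1,1,1,1,1,1,1,1]' --xyz '[[-0.225,-0.97,0],[-0.225,-0.97,0],[-0.225,-0.97,0],[-0.225,-0.97,0],[-0.225,-0.97,0],[-0.225,-0.97,0],[-0.225,-0.97,0],[-0.225,-0.97,0]]' --twist '[[0,0,-0.565],[0,0,-0.565],[0,0,-0.565],[0,0,-0.565],[0,0,-0.565],[0,0,-0.565],[0,0,-0.565],[0,0,-0.565]]'

```text
t: 36.0
tcp_pos: [0.5212, 0.3932, 0.1475]
tcp_rot: [180.0, 0.0, -2.3]
contact_force: [0.9, -0.1, -1.4]
grip_width: 0.204
finger_force: 30.0
```

```bash
python3 plan.py 525,393,6.5,-2.1;  python3 - <<'E'
from h import *
p=viewer.read_camera('side');cv2.imwrite('pics/side9.png',p['img'][:,:,::-1])
E
```

```text
t 36.0 at [521.2 393.2 147.5] [180.    0.   -2.3] w 19.2 F [ 0.9 -0.1 -1.4]
-> [525.0, 393.0, 6.5, -2.1]
    ([0.02, 0.0, 0.705], -0.01, 'rows', 5)
```

View pics/side9.png

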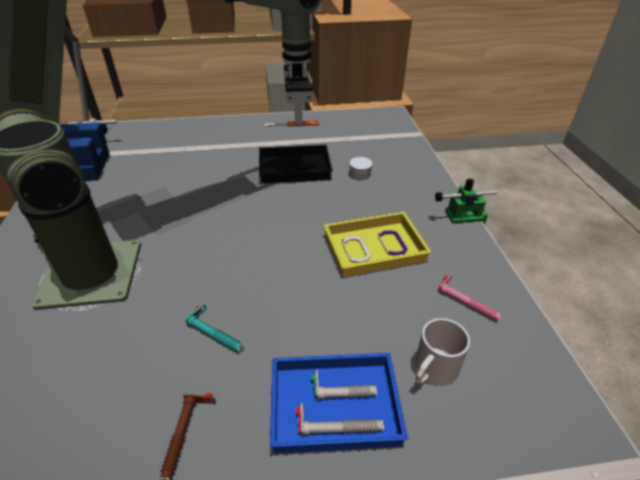

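The nut tool hangs level at (265–320,124), aligned with the black tray. I lower and release it.

send_rows --jaw '[1,1,1,1,1,1,1,1,1,1,0.2,0.2,0.2,0.2]' --xyz '[[0.02,0,0.1],[0.02,0,0.25],[0.02,0,0.38],[0.02,0,0.5],[0.02,0,0.58],[0.02,0,0.64],[0.02,0,0.68],[0.02,0,0.7],[0.02,0,0.71],[0.02,0,0.71],[0.02,0,0.71],[0.02,0,0.71],[0.02,0,0.71],[0.02,0,0.71]]' --twist '[[0,0,0],[0,0,0],[0,0,0],[0,0,0],[0,0,0],[0,0,0],[0,0,0],[0,0,0],[0,0,0],[0,0,0],[0,0,0],[0,0,0],[0,0,0],[0,0,0]]'

```text
t: 37.45
tcp_pos: [0.5247, 0.3957, 0.0056]
tcp_rot: [-180.0, -0.0, -2.2]
contact_force: [-0.1, 0.6, -0.2]
grip_width: 0.4
finger_force: 0.0
```

send_rows --jaw '[0.2,0.2,0.2,0.2,0.2,0.2,0.2]' --xyz '[[0,0,-0.1],[0,0,-0.3],[0,0,-0.5],[0,0,-0.7],[0,0,-0.95],[0,0,-0.95],[0,0,-0.95]]' --twist '[[0,0,0],[0,0,0],[0,0,0],[0,0,0],[0,0,0],[0,0,0],[0,0,0]]'

```text
t: 38.15
tcp_pos: [0.5257, 0.3963, 0.1979]
tcp_rot: [-179.9, -0.2, -2.2]
contact_force: [0.5, 0.3, -0.7]
grip_width: 0.399
finger_force: 0.0
```

send_rows --jaw '[0,0,0,0,0,0]' --xyz '[[-0.9,0,0],[-0.9,0,0],[-0.9,0,0],[-0.9,0,0],[-0.9,0,0],[-0.9,0,0]]' --twist '[[0,0,0],[0,0,0],[0,0,0],[0,0,0],[0,0,0],[0,0,0]]'

```text
t: 38.75
tcp_pos: [0.3438, 0.4018, 0.1939]
tcp_rot: [179.9, 0.1, -2.1]
contact_force: [-0.1, -0.3, -0.4]
grip_width: 0.503
finger_force: 0.0
```

Run:
```python
from h import *
p=viewer.read_camera('top');cv2.imwrite('pics/top9.png',p['img'][:,:,::-1])
q=viewer.read_camera('side')['img'][:,:,::-1]
a=cv2.resize(p['img'][:,:,::-1][120:340,90:540],None,fx=1.7,fy=1.7,interpolation=cv2.INTER_CUBIC)
b=cv2.resize(q[130:200,230:400],None,fx=3,fy=3)
o=np.zeros((a.shape[0]+b.shape[0],a.shape[1],3),np.uint8);o[:a.shape[0]]=a;o[a.shape[0]:,:b.shape[1]]=b
cv2.imwrite('pics/fin.png',o);print(o.shape)
```

```text
(584, 765, 3)
```

View pics/fin.png

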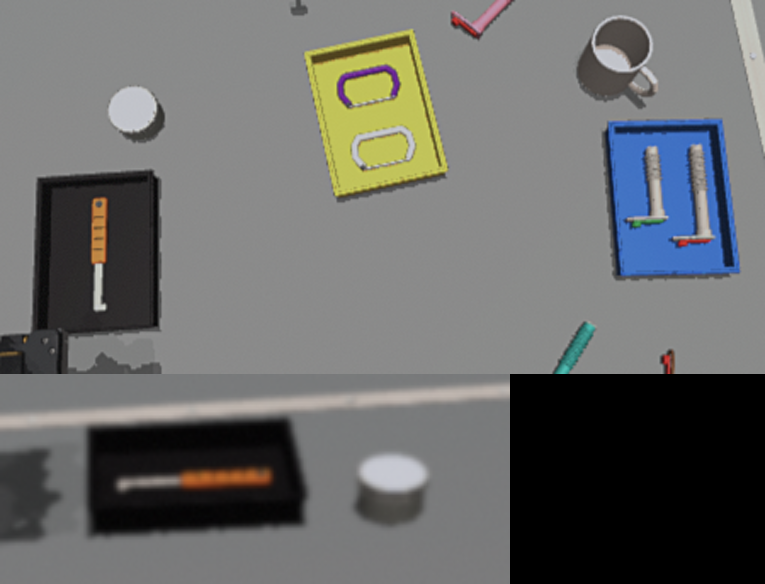

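All five pieces lie flat and clear of each other inside their trays: the nut tool at crop (99,255), the carabiners at (370,88) and (383,148), the screws at (652,185) and (697,195). The mug and tin look unmoved, and the arm is clear. I hand it in.

```bash
python3 -c "
from bench import arm
print(arm.finish_job())"
```

```text
the job is handed in; nothing more can be done
None
```

The job is handed in (no verdict was returned): both ice screws are in the blue tray, both carabiners in the yellow and the nut tool in the black; in the final pictures all lie flat and apart, and the mug and tin stand where they were.

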